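Set, unlock and hold a watch-case press

TASK

First pull the press's sprung setting slide out until its pointer is level with the flag on the scale, and leave it there. Then flip the safety catch up and right over past upright, away from the lever, pull the lever forward to its stop and finish still holding it there, so that the press keeps squeezing the case back on. Do not disturb the other things on the bench.

Things in the scene. Friction and masses are not known exactly. Their poses are not given: they have to be found in the camera images.
- press: the bench press for closing watch case backs, grey and fixed to the bench. Origin: underside of the 18 mm base plate. Its front looks along its -x (roughly to the robot), z up. The base plate spans x -110..110, y -170..100 mm. A column and head (top 170 mm above the bench, x 5..102, y -35..35 mm) stand over the watch in its nest. The lever is on the +y side, the catch on top of the head, the setting slide along the -y side. All its joint axes lie along its x or y
- slide (a joint): travel of the setting slide in m, 0 fully in to 0.065 fully out, growing as it is pulled towards the press's front (-x). A spring (45 N per m) draws it in, but a friction brake (5 N) holds it wherever it is left: pulling out takes 6 to 9 N, pushing it back takes 2 to 5 N
- slide_peg (a point): centre of the grip part of the slide's upright round steel peg: 16 mm diameter, free from 18 mm above to 24 mm below this point, where the 32 x 32 mm steel carriage begins. Nothing stands within 60 mm behind (+x of the press) or in front of the peg at that height
- slide_pointer (a point): the tip of the small pointer that sticks out of the carriage towards the press's -y and moves with the slide, level with the flag's place along the scale when the setting is right
- flag_edge (a point): the setting flag: a small upright brass plate (3 mm thick, 26 mm high with its foot) clipped beside the scale; this point is in the middle of its thickness, on the side nearest the pointer. The pointer is right when it has the same press x as this point; the flag is fixed, 19 to 52 mm in front of where the pointer starts
- catch (a joint): angle of the safety catch in rad: 0 to 0.12 at the start, lying about level across the front of the lever (locking it), 1.57 upright, 2.1 flipped right over to the other side, against its stop. Friction (0.04 N m) holds it where it is left
- catch_peg (a point): grip point on the catch's round steel peg, which is 12 mm in diameter, lies along the press's x and juts 55 mm forward from the tip of the catch bar; this point is 35 mm from the bar and 20 mm from the peg's free end. 75 mm from the hinge axis; with the catch down it is about 200 mm above the bench
- catch_hinge (a point): point on the catch's hinge axis (parallel to the press's x), level with catch_peg along x. The catch turns up from the +y side over the top to the -y side
- lever (a joint): angle of the press lever in rad: 0 at rest (leaning 0.35 rad back from upright), 1.05 pulled fully forward to its stop. A return spring pulls it back: about 2 N at the grip at rest, 9 N at the stop; let go, it flies back. With the catch down it cannot move more than about 0.1 rad
- lever_grip (a point): centre of the lever's round black cross grip: 22 mm diameter, lying along the press's y, this point 40 mm outward (+y) of the lever's 12 mm flat bar; the grip runs on 35 mm further outward. 150 mm from the hinge axis, about 270 mm above the bench at rest
- lever_hinge (a point): point on the lever's hinge axis (parallel to the press's y), level with lever_grip along y, 130 mm above the bench. The grip swings from the back over the top to the press's front (-x)
- driver_grip (a point): grip of a 120 mm screwdriver lying on the bench (bystander)
- holder_mid (a point): round steel movement holder with a row of small holes, 54 mm across, 13 mm high; point at its centre (bystander)
- tin_mid (a point): round aluminium parts tin with a glass top, 46 mm across, 22 mm high; point at its centre (bystander)
- loupe_mid (a point): black eye loupe standing on the bench, 34 mm across, 30 mm high; point at its centre (bystander)
- oil_mid (a point): small amber oil bottle, 28 mm across, 55 mm high; point at its centre (bystander)
- caseback_mid (a point): spare steel watch case back lying flat, 38 mm across, 7 mm high; point at its centre (bystander)
- dome_mid (a point): clear dust dome with a knob, 64 mm across, 46 mm high; point at its centre (bystander)

How it is judged:
On the way, in this order (a step that is already met when the one before it is completed fails the run):
1. the slide's pointer stands level with the flag (within 4 mm) (x of slide_pointer in the frame of flag_edge between -0.004 and 0.004 m and contact force between the fingers and slide below 0.3 N), for 0.3 s.
2. the catch is flipped over past upright (value of joint catch above 1.6 rad), for 0.2 s.
3. the lever is pulled forward to its stop and held (value of joint lever above 0.93 rad and contact force between the fingers and lever above 2 N), for 0.5 s.
At the end, for the whole second after the job is handed in: The pointer is within 5 mm of the flag along the slide's travel, the catch is past upright (over 1.6 rad), and the fingers hold the lever, pressing on it with more than 2 N, within 0.12 rad of its forward stop (over 0.93 rad) (all of step 3 and x of slide_pointer in the frame of flag_edge between -0.005 and 0.005 m and value of joint catch above 1.6 rad); the arm keeps its last pose, push and grip.
It fails at once if a thing standing on the bench beside the press is shifted by more than 30 mm (distance of any of holder_mid, tin_mid, loupe_mid, oil_mid, caseback_mid, dome_mid, driver_grip from where it was at the start of the episode above 0.03 m).
It also fails if it takes over 72 s, if anything falls off the work surface, if the arm or the gripper's body presses on something with over 40 N, if the wrist force passes 120 N, or if a joint passes its speed limit or range.

ROBOT

A 6-joint arm with a two-finger parallel gripper is mounted at the origin on the work surface. World frame = base frame: x ahead of the robot, y to its left, z up, the work surface at z = 0. Lengths are in m, angles in rad, forces in N, time in s.
With the tool pointing down it reaches from about 0.35 to 0.775 m from the base axis. Payload 7.3 kg.
Tool frame: the origin (TCP) lies on the mounting face of the last link; the fingertips stand 178 mm ahead of it and the grasp point (between the pads) lies 159 mm ahead of it (robot.tcp_to_tips is the distance from the TCP to the fingertips, in m); z points along the fingers, y is the direction in which the jaws open and shut (so a half turn about z gives the same grasp; the last joint's range is limited). The gripper opens to 92 mm and grips with 3 to 60 N. Pads are 19 mm wide; open, the fingers measure 130 mm over their backs; the gripper's body (75 mm by 190 mm) begins 47 mm behind the grasp point.
Start: joints at [1.114, 0.342, 1.524, -0, 1.275, -0.146], TCP at [0.161, 0.5, 0.405] pointing down, gripper open.
Joint ranges: [-2.53, 2.53], [-0.77, 2.02], [0.04, 2.7], [-1, 4.14], [0.28, 2.66], [-3.11, 3.11]. Speed limits (rad/s): [2.57, 2.57, 3.14, 3.14, 3.14, 3.14].

INTERFACE

Orientations are given as [roll, pitch, yaw] about the fixed x, y, z axes, in that order (R = Rz(yaw) Ry(pitch) Rx(roll)).
In Python, from cell import robot, viewer gives the robot as it stands.
- The arm moves only by the shell command python3 -m creep 'ROWS' [OPENING] [FORCE]. ROWS is JSON, a list that holds one entry, the list of rows, each a list of 6 numbers: the shift along the world's x, y, z in mm, then the turn, a rotation vector about the world's x, y, z in degrees. A call has 1 to 5 rows; each row shifts and turns the pose as measured when the row begins; what a row does not reach is not made up. A row lasts 1/12 s, in which the tool goes at most 41.7 mm and 7.16 degrees, less where a joint would pass 70% of its speed; a pose out of reach is approached as far as the arm can. A call with a gripper value outside its range is refused whole. OPENING is the closure, from -1 (fully open) to 1 (shut), set as the call begins (- or left out, the last holds). The fingers move at their own pace and stop on an object; FORCE is the grip in N (left out, the last holds). Time passes only in rows, so rows that do not move let the fingers close. It gives the time, the measured TCP pose, the force and the opening at its end, in the units of the state.
- robot.observe(): the state, without advancing time (a new reading comes with each control period).
- viewer.read_camera(name): name is "scene" or "top" or "wrist"; returns the picture (420x560x3 uint8, blue, green, red); there is no depth.
- viewer.camera_model(name): a dict with "fx", "fy", "cx", "cy" (pixels), "pose" (4x4, takes a point from camera to world coordinates); the wrist camera has in their place "mount" (4x4, takes a point from camera to tool coordinates, whose origin is the TCP and whose axes are the flange's). Camera axes: x right, y up, looking along -z (the intrinsics and any distortion apply to the point x, -y, -z); pixel columns grow to the right and rows downward; lengths in m; the calibration is good to about 2 mm. The wrist camera is an equidistant fisheye: a pixel r from the principal point sees the ray r / f radians off the axis. A picture is of the moment at which its call begins: read the wrist's pose just before it. camera_model takes no time and is no camera call.
- robot.hand_in(): hands the job in, once; it reports no verdict.
The state is a dict: "time": time; "qpos": joint angles; "qvel": joint speeds; "joint_efforts": joint torques, N m; "tool_pos": TCP position; "tool_rot": TCP orientation; "contact_force": force on the tool from outside, world axes, zero at the start; "torque": the same for the moment, N m; "opening": finger opening in m.
Only numpy, scipy, OpenCV 4.12 (cv2) and the standard library are available. Lean on these libraries where they do the work, as an engineer would, in place of code of your own. Each camera call takes 0.05 s, during which the arm holds its last target. There are 200 camera calls.

## Working session

There is one attempt and no reset: what is moved stays moved. The work goes in short steps, Python scripts to look and compute and a shell command to move; the robot and the scene stay as the last step left them, time stands still between calls to the robot, and variables do not carry over. Pictures are saved under pics/ and viewed, about 8 in all and at most 12, crops included, and the job is handed in when it is done.

```bash
mkdir -p pics; ls
cat > h.py <<'E'
import numpy as np, cv2
from cell import robot, viewer
from scipy.spatial.transform import Rotation as R
def snap(n,f):
    im=viewer.read_camera(n).copy(); cv2.imwrite('pics/'+f+'.png',im); return im
def ray(n,u,v):
    m=viewer.camera_model(n); P=np.array(m['pose']); d=P[:3,:3]@np.array([(u-m['cx'])/m['fx'],-(v-m['cy'])/m['fy'],-1])
    return P[:3,3],d/np.linalg.norm(d)
def onz(n,u,v,z):
    o,d=ray(n,u,v); return o+d*(z-o[2])/d[2]
def tri(a,b):
    (o,d),(p,e)=ray(*a),ray(*b)
    s=np.linalg.lstsq(np.c_[d,-e],p-o,rcond=None)[0]; x,y=o+s[0]*d,p+s[1]*e
    return (x+y)/2,np.linalg.norm(x-y)
def px(n,X):
    m=viewer.camera_model(n); P=np.array(m['pose']); c=P[:3,:3].T@(np.array(X)-P[:3,3])
    return m['cx']+m['fx']*c[0]/-c[2], m['cy']+m['fy']*c[1]/c[2]
E
python3 - <<'E'
from h import *
snap('scene','s0');snap('top','t0')
for n in('scene','top'):
    m=viewer.camera_model(n);print({k:np.round(v,3).tolist() for k,v in m.items() if not isinstance(v,str)})
print(robot.observe())
E
```

```text
pics
{'fx': 474.013, 'fy': 474.013, 'cx': 280.974, 'cy': 207.788, 'pose': [[0.326, -0.553, 0.767, 1.311], [0.945, 0.19, -0.264, -0.261], [0.0, 0.811, 0.585, 0.71], [0.0, 0.0, 0.0, 1.0]]}
{'fx': 437.771, 'fy': 437.771, 'cx': 279.684, 'cy': 216.707, 'pose': [[0.005, 0.993, -0.12, 0.469], [-1.0, 0.006, 0.01, 0.0], [0.01, 0.12, 0.993, 1.109], [0.0, 0.0, 0.0, 1.0]]}
{'time': 0.1, 'qpos': array([ 1.11401073e+00,  3.42653141e-01,  1.52491069e+00,  3.65894639e-06,
        1.27540016e+00, -1.46009222e-01]), 'qvel': array([ 0.00030383, -0.00128944, -0.00164847, -0.00037192, -0.00028495,
        0.00123048]), 'joint_efforts': array([ 1.54303460e-03, -4.32014358e+01, -2.44693494e+01,  7.17150606e-02,
        5.26441704e-02, -5.26510428e-05]), 'tool_pos': array([0.16047475, 0.4997501 , 0.40411802]), 'tool_rot': array([-3.14023642e+00, -2.02978518e-04,  2.83081507e+00]), 'contact_force': array([-0.0546533 , -0.01175395, -0.56271389]), 'torque': array([ 0.04970566, -0.01470139,  0.00176837]), 'opening': 0.09174673651515763}
```

View pics/s0.png

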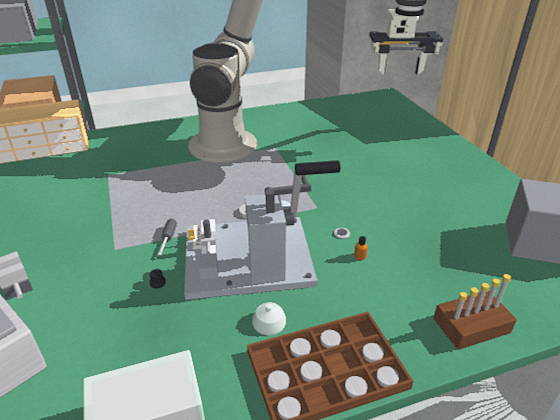

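View pics/t0.png

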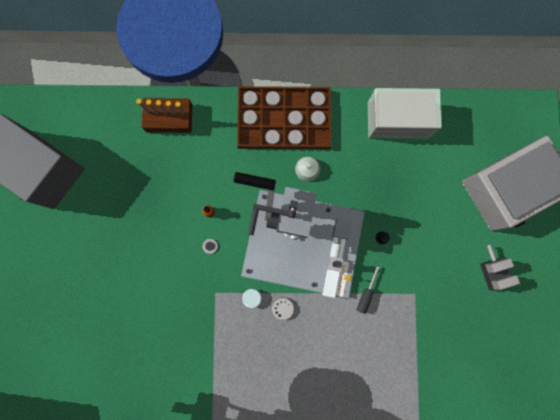

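The scene shows the press at about (250,240), with the lever grip at (318,167), the slide at about (203,235) and the brass flag at (191,235). The top view shows the press at (300,245), the lever grip at (254,181), the catch near (253,219) and the slide at (338,265), with the bystanders around them. I'll crop in next.

Run:
```python
import cv2
a=cv2.imread('pics/s0.png')[145:295,150:350];cv2.imwrite('pics/s0c.png',cv2.resize(a,None,fx=4,fy=4,interpolation=cv2.INTER_CUBIC))
a=cv2.imread('pics/t0.png')[165:315,220:400];cv2.imwrite('pics/t0c.png',cv2.resize(a,None,fx=4,fy=4,interpolation=cv2.INTER_CUBIC))
```

```text
(no output)
```

View pics/s0c.png

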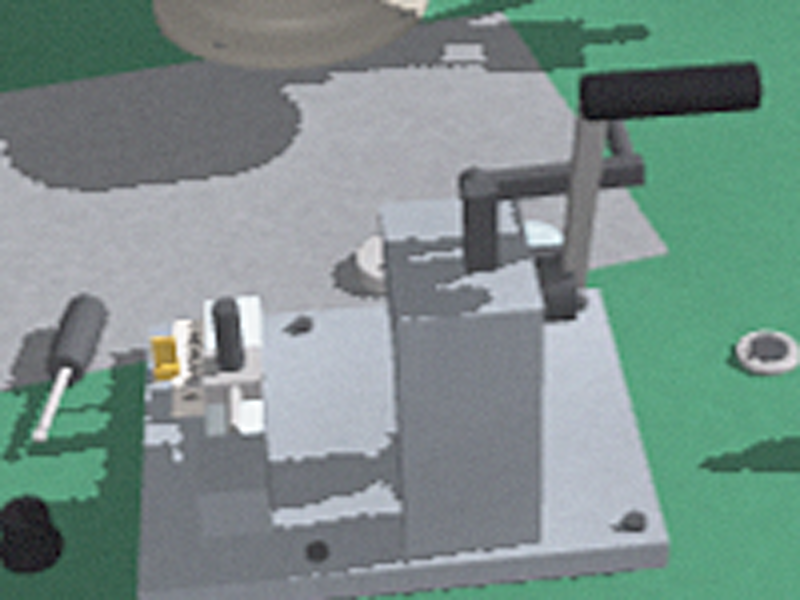

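View pics/t0c.png

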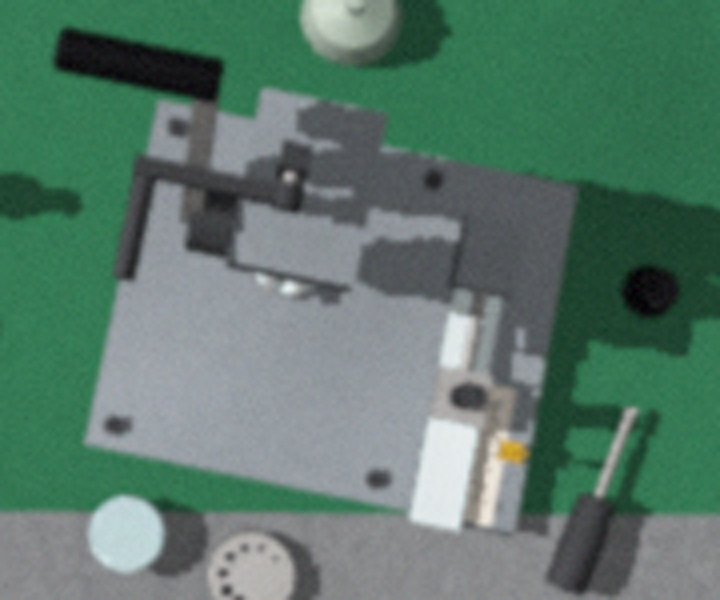

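The scene crop shows the peg's top at (227,303) and base at (232,368), the flag at (165,357), the grip from (583,97) to (758,87), the catch bar from (480,180) to (640,170) and its peg's free end at about (613,122). The top crop shows the plate corners (87,442), (577,185) and (515,530), the peg's top at (468,397), the flag at (512,452), the grip from (60,50) to (220,78) and the catch peg from (143,165) to (125,275).

```bash
cat >> h.py <<'E'
S=lambda u,v:('scene',(u+.5)/4-.5+150,(v+.5)/4-.5+145)
T=lambda u,v:('top',(u+.5)/4-.5+220,(v+.5)/4-.5+165)
E
python3 - <<'E'
from h import *
np.set_printoptions(precision=4,suppress=True)
c=[onz(*T(*p),.018)[:2] for p in((155,100),(577,185),(515,530),(87,442))]
for a,b in((0,1),(1,2),(2,3),(3,0)): d=c[b]-c[a];print('edge',np.linalg.norm(d),np.degrees(np.arctan2(d[1],d[0])))
ctr=sum(c)/4
yaw=np.mean([np.arctan2(*(c[0]-c[3])[::-1]),np.arctan2(*(c[1]-c[2])[::-1]),np.arctan2(*(c[0]-c[1])[::-1])-np.pi/2,np.arctan2(*(c[3]-c[2])[::-1])-np.pi/2])
Rz=R.from_euler('z',yaw).as_matrix()[:2,:2]
o=ctr-Rz@[0,-.035]
print('ctr',ctr,'yaw',np.degrees(yaw),'org',o)
L=lambda X:np.r_[Rz.T@(X[:2]-o),X[2]]
for n,s,t in(('pegtop',(227,303),(468,397)),('flag',(165,357),(512,452)),('gripout',(757,86),(61,49)),('gripin',(584,97),(220,78)),('hinge',(480,182),(290,190)),('cpegend',(613,122),(125,277)),('cbartip',(638,170),(143,165))):
    X,e=tri(S(*s),T(*t));print(n,X,'press',L(X),'err',round(e,4))
for n,p,z in(('oil',(207,211),.05),('loupe',(382,238),.03),('dome',(307,169),.04),('tin',(251,298),.02),('hold',(283,309),.01),('cb',(210,246),.005)):print(n,onz('top',*p,z)[:2])
m=viewer.camera_model('wrist');print({k:np.round(v,3).tolist() for k,v in m.items() if not isinstance(v,str)})
E
```

```text
edge 0.271367774859123 -101.14654859636701
edge 0.21839441724725792 168.9013576169683
edge 0.2689476769081067 78.78015953515825
edge 0.21806584264306075 -10.462626739474862
ctr [ 0.5352 -0.0691] yaw -10.981914545928824 org [ 0.5419 -0.0347]
pegtop [ 0.4817 -0.1452  0.0834] press [-0.038  -0.1199  0.0834] err 0.0038
flag [ 0.4492 -0.1793  0.0296] press [-0.0635 -0.1596  0.0296] err 0.0037
gripout [0.647  0.079  0.2704] press [0.0815 0.1316 0.2704] err 0.0013
gripin [0.6329 0.0012 0.2718] press [0.0825 0.0526 0.2718] err 0.0018
hinge [ 0.5872 -0.0347  0.2052] press [0.0445 0.0087 0.2052] err 0.0001
cpegend [0.5422 0.0513 0.1951] press [-0.0161  0.0845  0.1951] err 0.0002
cbartip [0.6001 0.0419 0.2037] press [0.0425 0.0863 0.2037] err 0.0003
oil [0.609  0.1669]
loupe [ 0.5471 -0.2639]
dome [ 0.7176 -0.0779]
tin [0.3988 0.0587]
hold [ 0.3718 -0.02  ]
cb [0.5263 0.1642]
{'fx': 325.192, 'fy': 325.192, 'cx': 279.673, 'cy': 205.172, 'mount': [[-0.001, 0.956, 0.293, 0.081], [1.0, 0.001, -0.001, 0.0], [-0.001, 0.293, -0.956, 0.021], [0.0, 0.0, 0.0, 1.0]]}
```

The geometry is consistent: press yaw is about -11°, and the catch, lever and peg points match the drawing. For the slide I'll use jaws along the press x, with the tool pointing down.

```bash
python3 -m creep '[[[24,-32,3,0,0,-4.2],[24,-32,3,0,0,-4.2],[24,-32,3,0,0,-4.2],[24,-32,3,0,0,-4.2],[24,-32,3,0,0,-4.2]]]' -0.2 15; python3 -m creep '[[[20,-34,0,0,0,-4.2],[20,-34,0,0,0,-4.2],[20,-34,0,0,0,-4.2],[15,-34,0,0,0,-4.2],[15,-34,0,0,0,-4.2]]]'
```

```text
time: 0.52
tool_pos: [0.2788, 0.3383, 0.4162]
tool_rot: [-3.136, -0.003, 2.463]
contact_force: [-0.2, 0.2, 0.4]
opening: 0.063
time: 0.93
tool_pos: [0.3719, 0.1594, 0.4161]
tool_rot: [-3.137, -0.003, 2.079]
contact_force: [0.7, 0.5, 0.4]
opening: 0.0552
```

```bash
python3 -m creep '[[[11,-31,0,0,0,-4],[11,-31,0,0,0,-4],[11,-31,0,0,0,-4],[11,-31,0,0,0,-4],[11,-31,0,0,0,-4]]]'; python3 -m creep '[[[11,-31,0,0,0,-4],[11,-31,0,0,0,-4],[11,-31,0,0,0,-4],[11,-31,0,0,0,-4],[11,-31,0,0,0,-4]]]';python3 -m creep '[[[0,0,0,0,0,0]]]'
```

```text
time: 1.35
tool_pos: [0.428, -0.005, 0.4153]
tool_rot: [-3.136, -0.003, 1.71]
contact_force: [1.1, 0.4, 1.1]
opening: 0.0551
time: 1.77
tool_pos: [0.4834, -0.1689, 0.414]
tool_rot: [-3.133, -0.004, 1.34]
contact_force: [0.7, 0.2, -0.6]
opening: 0.055
time: 1.85
tool_pos: [0.4846, -0.1736, 0.4132]
tool_rot: [-3.134, -0.003, 1.333]
contact_force: [-0.3, -0.2, 0.2]
opening: 0.0546
```

```bash
python3 -m creep '[[[-2,14,-20,0,0,1.4],[-2,14,-20,0.2,0.2,1.4],[0,0,0,0,0,0]]]'
cat >> h.py <<'E'
org=np.array([.5419,-.0347]); YAW=np.radians(-11); Rz=R.from_euler('z',YAW).as_matrix()[:2,:2]
L=lambda X:np.r_[Rz.T@(np.array(X)[:2]-org),X[2:3]]
W=lambda p:np.r_[org+Rz@np.array(p[:2]),p[2:]]
def wsnap(f):
    s=robot.observe(); im=snap('wrist',f); P=np.eye(4);P[:3,:3]=R.from_euler('xyz',s['tool_rot']).as_matrix();P[:3,3]=s['tool_pos']
    np.save('pics/'+f,P@np.array(viewer.camera_model('wrist')['mount'])); return im
def wray(f,u,v):
    m=viewer.camera_model('wrist'); P=np.load('pics/'+f+'.npy'); x,y=(u-m['cx']),(v-m['cy']); r=np.hypot(x,y); th=r/m['fx']
    d=np.array([np.sin(th)*x/r,-np.sin(th)*y/r,-np.cos(th)]); return P[:3,3],P[:3,:3]@d
def wz(f,u,v,z):
    o,d=wray(f,u,v); return o+d*(z-o[2])/d[2]
E
python3 - <<'E'
from h import *
a=wsnap('w1'); cv2.imwrite('pics/w1b.png',cv2.resize(a,None,fx=1.42,fy=1.42,interpolation=cv2.INTER_CUBIC)); print(robot.observe()['tool_pos'],robot.observe()['tool_rot'])
E
```

```text
time: 2.1
tool_pos: [0.4803, -0.1477, 0.3711]
tool_rot: [-3.129, -0.006, 1.378]
contact_force: [-0.1, 0.7, -0.5]
opening: 0.0553
[ 0.48092514 -0.14855756  0.37289284] [-3.13153456 -0.00426954  1.37782142]
```

View pics/w1b.png

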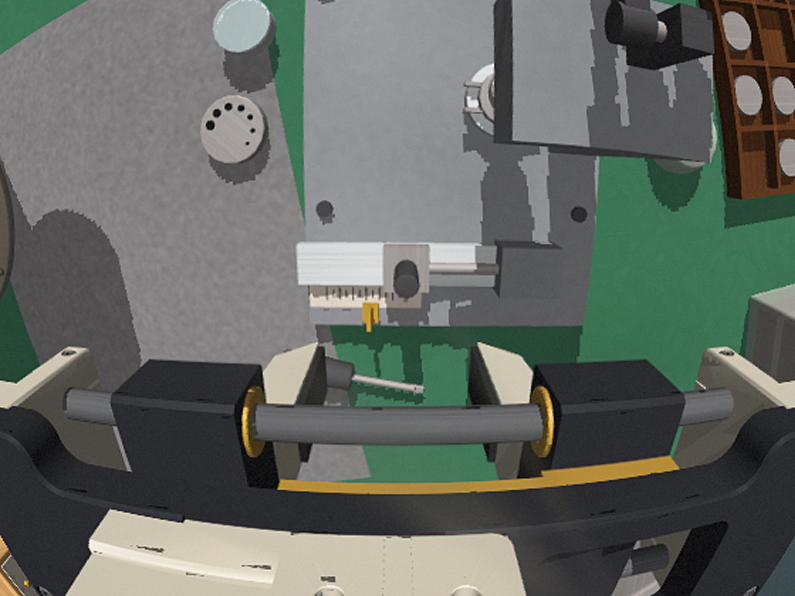

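The wrist view shows the peg on its carriage at (405,275), the flag at (370,316) and the scale at (350,295). The carriage bottom edge, where the pointer should be, is near (400,300). I'll enlarge that area to see it.

Run:
```python
import cv2
a=cv2.imread('pics/w1.png')[160:240,200:310];cv2.imwrite('pics/w1c.png',cv2.resize(a,None,fx=7,fy=7,interpolation=cv2.INTER_CUBIC))
```

```text
(no output)
```

View pics/w1c.png

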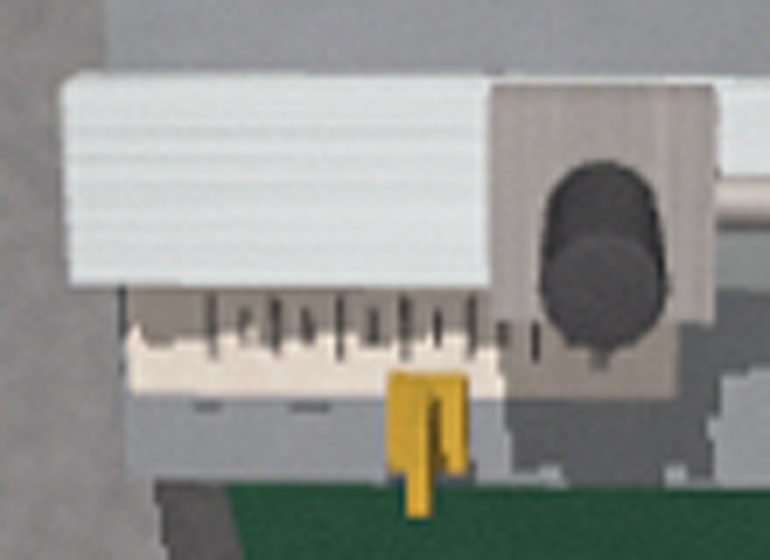

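The crop shows the pointer tip at (598,362) just below the peg's top (603,292). The flag's foot spans (390–467,375–475), and the plate's top is at (418,513).

Run:
```python
from h import *
np.set_printoptions(precision=4,suppress=True)
f=lambda u,v,z:L(wz('w1',(u+.5)/7-.5+200,(v+.5)/7-.5+160,z))
for z in(.022,.03,.036): print('pointer',f(598,362,z))
print('pegtop',f(603,292,.083)); print('carr',f(490,200,.041),f(714,200,.041))
for u,v,z in((418,513,.044),(418,505,.044),(430,385,.02),(437,395,.035),(418,480,.04),(387,420,.02),(467,420,.02)):print('flag',f(u,v,z))
print([f(u,345,.02)[0] for u in(211,275,340,405,470)])
s=robot.observe(); Rm=R.from_euler('xyz',s['tool_rot']).as_matrix(); g=s['tool_pos']+Rm[:,2]*.159
print('grasp',g,L(g),'tooly deg',np.degrees(np.arctan2(Rm[1,1],Rm[0,1])))
print('peg world',W(f(603,292,.083)))
```

```text
pointer [-0.0392 -0.1481  0.022 ]
pointer [-0.0392 -0.1456  0.03  ]
pointer [-0.0392 -0.1436  0.036 ]
pegtop [-0.0389 -0.1197  0.083 ]
carr [-0.0545 -0.1183  0.041 ] [-0.0231 -0.1182  0.041 ]
flag [-0.0653 -0.1642  0.044 ]
flag [-0.0652 -0.1629  0.044 ]
flag [-0.0649 -0.1525  0.02  ]
flag [-0.0628 -0.1491  0.035 ]
flag [-0.0655 -0.1606  0.04  ]
flag [-0.0717 -0.1583  0.02  ]
flag [-0.0593 -0.1582  0.02  ]
[np.float64(-0.09860618109593905), np.float64(-0.08863456721501003), np.float64(-0.07858692324778513), np.float64(-0.06860254037492035), np.float64(-0.05866461676398613)]
grasp [ 0.4795 -0.1476  0.2139] [-0.0397 -0.1227  0.2139] tooly deg -11.054186873515132
peg world [ 0.4809 -0.1447  0.083 ]
```

```bash
python3 -m creep '[[[1.5,2.5,-35,0,0,0],[0,0,-35,0,0,0],[0,0,-35,0,0,0],[0,0,-20,0,0,0],[0,0,0,0,0,0]]]'; python3 -c "
from h import *
s=robot.observe();Rm=R.from_euler('xyz',s['tool_rot']).as_matrix();print(L(s['tool_pos']+Rm[:,2]*.159), s['tool_pos'],s['contact_force'])"
```

```text
time: 2.57
tool_pos: [0.4848, -0.1468, 0.2513]
tool_rot: [3.136, 0.001, 1.38]
contact_force: [-1.0, 0.2, -0.2]
opening: 0.0552
[-0.03381264 -0.12105695  0.09234989] [ 0.48481637 -0.14680079  0.25134766] [-1.02446646  0.23325694 -0.23815465]
```

```bash
python3 -m creep '[[[-5,2,-12,0,0,0],[0,0,-10,0,0,0],[0,0,0,0,0,0]]]'; python3 -m creep '[[[0,0,0,0,0,0],[0,0,0,0,0,0],[0,0,0,0,0,0],[0,0,0,0,0,0],[0,0,0,0,0,0]]]' 1 15;  python3 -c "
from h import *
s=robot.observe();Rm=R.from_euler('xyz',s['tool_rot']).as_matrix();print(L(s['tool_pos']+Rm[:,2]*.159), s['tool_pos'],s['contact_force'])"
```

```text
time: 2.82
tool_pos: [0.4818, -0.1458, 0.2322]
tool_rot: [3.132, 0.002, 1.38]
contact_force: [-0.0, 0.6, -0.1]
opening: 0.0552
time: 3.23
tool_pos: [0.4842, -0.147, 0.2376]
tool_rot: [3.123, 0.005, 1.38]
contact_force: [-0.4, -0.2, 0.0]
opening: 0.0263
[-0.03217973 -0.12204246  0.07861333] [ 0.48422402 -0.14704487  0.23758323] [-0.35379167 -0.17817556  0.00154525]
```

```bash
python3 -m creep '[[[-4,1.5,-6,0,0,0],[-1,0.5,-3,0,0,0],[-0.5,0,-1,0,0,0],[-0.5,0,-1,0,0,0]]]' 1 25;  python3 -c "
from h import *
s=robot.observe();Rm=R.from_euler('xyz',s['tool_rot']).as_matrix();print(L(s['tool_pos']+Rm[:,2]*.159), s['tool_pos'],s['contact_force'])"
```

```text
time: 3.57
tool_pos: [0.4786, -0.1449, 0.2302]
tool_rot: [3.116, 0.006, 1.38]
contact_force: [-0.7, 1.8, 11.1]
opening: 0.0158
[-0.03707702 -0.12122686  0.07127413] [ 0.47855191 -0.14488875  0.23021873] [-0.74218474  1.82711267 11.11709347]
```

```bash
python3 -m creep '[[[-5.5,1,1,0,0,0],[-5.5,1,0,0,0,0],[-5.5,1,0,0,0,0],[-5.5,1,0,0,0,0],[-5,1,0,0,0,0]]]';  python3 -c "
from h import *
s=robot.observe();Rm=R.from_euler('xyz',s['tool_rot']).as_matrix();print(L(s['tool_pos']+Rm[:,2]*.159), s['tool_pos'],s['contact_force'])"
```

```text
time: 3.98
tool_pos: [0.454, -0.1399, 0.2303]
tool_rot: [3.102, 0.007, 1.379]
contact_force: [7.3, 0.1, -2.4]
opening: 0.016
[-0.05990074 -0.12107384  0.07141587] [ 0.45402539 -0.13987824  0.23028785] [ 7.26422906  0.12566674 -2.41948504]
```

```bash
python3 -m creep '[[[-4,0.7,0,0.5,0,0],[-0.5,0,0,0,0,0],[-0.5,0,0,0,0,0]]]';  python3 -c "
from h import *
s=robot.observe();Rm=R.from_euler('xyz',s['tool_rot']).as_matrix();print(L(s['tool_pos']+Rm[:,2]*.159), s['tool_pos'],s['tool_rot'],s['contact_force'])
a=wsnap('w2')[160:310,180:380];cv2.imwrite('pics/w2c.png',cv2.resize(a,None,fx=4,fy=4,interpolation=cv2.INTER_CUBIC))"
```

```text
time: 4.23
tool_pos: [0.4497, -0.1401, 0.2302]
tool_rot: [3.097, 0.001, 1.379]
contact_force: [6.5, 3.4, 1.0]
opening: 0.0159
[-0.06332473 -0.12115933  0.0713716 ] [ 0.44967515 -0.1401159   0.23021337] [3.09697823e+00 5.45323880e-04 1.37933763e+00] [6.52347337 3.44970189 0.99065805]
```

View pics/w2c.png

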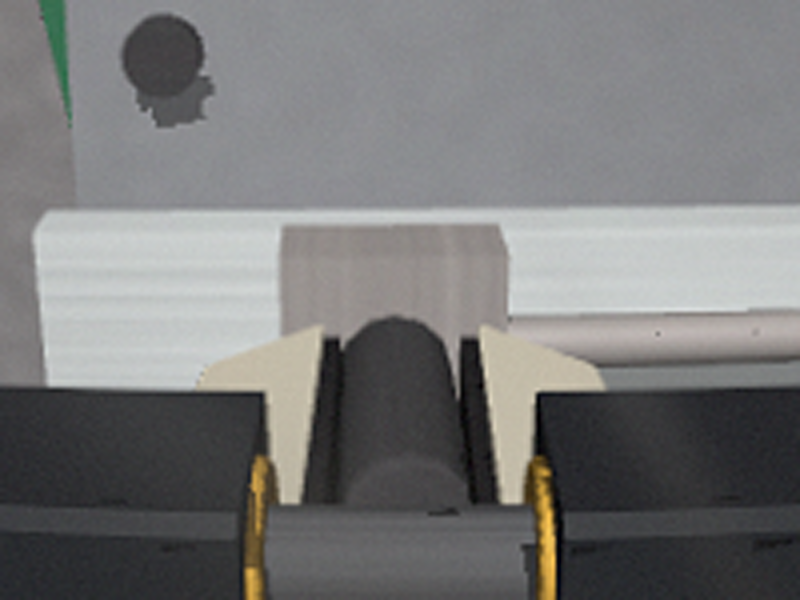

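The wrist crop shows the peg gripped, with the carriage's top edges at x=281 and 507 (row 290). The flag is hidden, so I'll work out the carriage centre.

```bash
python3 -c "
from h import *
f=lambda u,v,z:L(wz('w2',(u+.5)/4-.5+180,(v+.5)/4-.5+160,z))
a,b=f(281,290,.041),f(508,290,.041);print(a,b,(a+b)/2)"
```

```text
[-0.08017591 -0.10862432  0.041     ] [-0.04843547 -0.10919084  0.041     ] [-0.06430569 -0.10890758  0.041     ]
```

```bash
python3 -m creep '[[[-0.8,0,0,0,0,0],[-0.4,0,0,0,0,0]]]'; python3 -m creep '[[[0,0,0,0,0,0],[0,0,0,0,0,0],[0,0,0,0,0,0],[0,0,0,0,0,0]]]' -0.2;python3 -m creep '[[[0,0,30,0.5,0,0],[0,0,35,0.5,0,0],[0,0,35,0.5,0,0],[0,0,35,0.5,0,0],[0,0,0,0,0,0]]]';  python3 -c "
from h import *
s=robot.observe();Rm=R.from_euler('xyz',s['tool_rot']).as_matrix();print(L(s['tool_pos']+Rm[:,2]*.159), s['tool_pos'],s['tool_rot'],s['contact_force'])
a=wsnap('w3')[160:240,200:310];cv2.imwrite('pics/w3c.png',cv2.resize(a,None,fx=7,fy=7,interpolation=cv2.INTER_CUBIC))"
```

```text
time: 4.45
tool_pos: [0.4493, -0.1399, 0.2302]
tool_rot: [3.094, 0.001, 1.379]
contact_force: [3.4, -0.4, 1.0]
opening: 0.0158
time: 4.78
tool_pos: [0.4484, -0.1395, 0.2294]
tool_rot: [3.097, 0.0, 1.38]
contact_force: [-0.6, -0.7, 0.3]
opening: 0.0378
time: 5.2
tool_pos: [0.4457, -0.1385, 0.3667]
tool_rot: [3.115, -0.038, 1.38]
contact_force: [1.1, -1.1, 0.1]
opening: 0.0552
[-0.07043362 -0.11415689  0.2079001 ] [ 0.44569804 -0.13851545  0.36672745] [ 3.11519471 -0.03841298  1.3796068 ] [ 1.10816656 -1.10445974  0.11190915]
```

View pics/w3c.png

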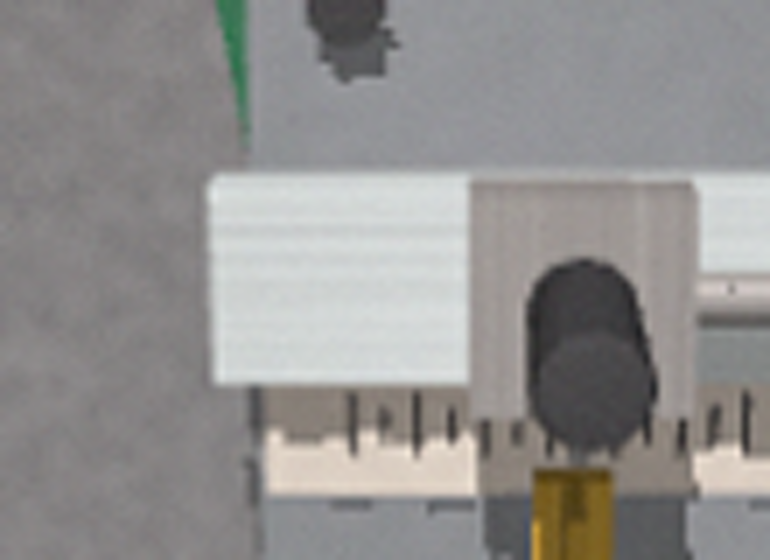

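```bash
python3 -c "
from h import *
f=lambda u,v,z:L(wz('w3',(u+.5)/7-.5+200,(v+.5)/7-.5+160,z))
print(f(583,462,.03),f(533,520,.021),f(613,520,.021),f(573,500,.032),f(470,300,.041),f(695,300,.041),f(590,390,.083))"
```

```text
[-0.06397661 -0.14598898  0.03      ] [-0.07127731 -0.1582584   0.021     ] [-0.05902644 -0.15839183  0.021     ] [-0.0655141  -0.15122089  0.032     ] [-0.08020818 -0.11839181  0.041     ] [-0.04872622 -0.11863259  0.041     ] [-0.06509965 -0.11916322  0.083     ]
```

The pointer is about 1.3 mm from the flag, inside the 4 mm limit, and released. Next is the catch: raise the tool, turn it +90° and level it.

```bash
python3 -m creep '[[[0,0,18,0,0,6.9],[0,0,18,0,0,6.9],[0,0,18,0,0,6.9],[0,0,15,0,0,6.9],[0,0,5,0,0,6.9]]]' -0.2; python3 -m creep '[[[10,20,0,0,0,6.9],[10,20,0,0,0,6.9],[10,20,0,0,0,6.9],[10,20,0,0,0,6.9],[10,20,0,0,0,6.9]]]'
cat > st.py <<'E'
from h import *
np.set_printoptions(precision=4,suppress=True)
import sys
s=robot.observe();Rm=R.from_euler('xyz',s['tool_rot']).as_matrix();g=s['tool_pos']+Rm[:,2]*.159
ya=float(sys.argv[1]) # wanted angle of tool y deg (world)
c,sn=np.cos(np.radians(ya)),np.sin(np.radians(ya)); y=np.array([c,sn,0]);z=np.array([0,0,-1.]);x=np.cross(y,z)
D=R.from_matrix(np.c_[x,y,z]@Rm.T).as_rotvec(degrees=True)
print('t',s['time'],'grasp press',L(g),'tcp',s['tool_pos'],'turn needed',D,'F',s['contact_force'],'op',s['opening'],'q6',s['qpos'][5])
if len(sys.argv)>2:
    w=W([float(v) for v in sys.argv[2:5]]); tt=w+[0,0,.159]; print('to go mm',(tt-s['tool_pos'])*1000)
E
python3 st.py 79 0 .0845 .25
```

```text
time: 5.67
tool_pos: [0.4429, -0.1376, 0.4343]
tool_rot: [3.13, -0.045, 2.0]
contact_force: [0.1, -0.1, 0.6]
opening: 0.0551
time: 6.08
tool_pos: [0.4926, -0.0375, 0.4289]
tool_rot: [3.136, -0.051, 2.622]
contact_force: [0.7, -0.9, 0.5]
opening: 0.055
t 6.0833 grasp press [-0.0552 -0.0086  0.2701] tcp [ 0.4926 -0.0375  0.4289] turn needed [-1.3454 -2.6277 18.7486] F [ 0.6563 -0.8557  0.498 ] op 0.05501418832434921 q6 -1.293094954298082
to go mm [ 65.3896  85.708  -19.8509]
```

```bash
python3 -m creep '[[[16,21,-2,-0.4,-0.9,6],[16,21,-2,-0.4,-0.9,6],[16,21,-3,-0.4,-0.9,6],[14,20,-3,0,0,0],[0,0,0,0,0,0]]]' -0.2; python3 st.py 79 0 .0845 .197; python3 -c "
from h import *
a=wsnap('w4'); cv2.imwrite('pics/w4b.png',cv2.resize(a,None,fx=1.42,fy=1.42))"
```

```text
time: 6.5
tool_pos: [0.557, 0.0528, 0.4093]
tool_rot: [3.141, -0.01, 2.962]
contact_force: [-1.4, -0.8, -0.8]
opening: 0.0549
t 6.5 grasp press [-0.0035  0.0888  0.2503] tcp [0.557  0.0528 0.4093] turn needed [-0.1201 -0.5727 -0.7249] F [-1.3767 -0.8428 -0.8113] op 0.05490918473657684 q6 -1.4346631430303929
to go mm [  1.0074  -4.5916 -53.3272]
```

View pics/w4b.png

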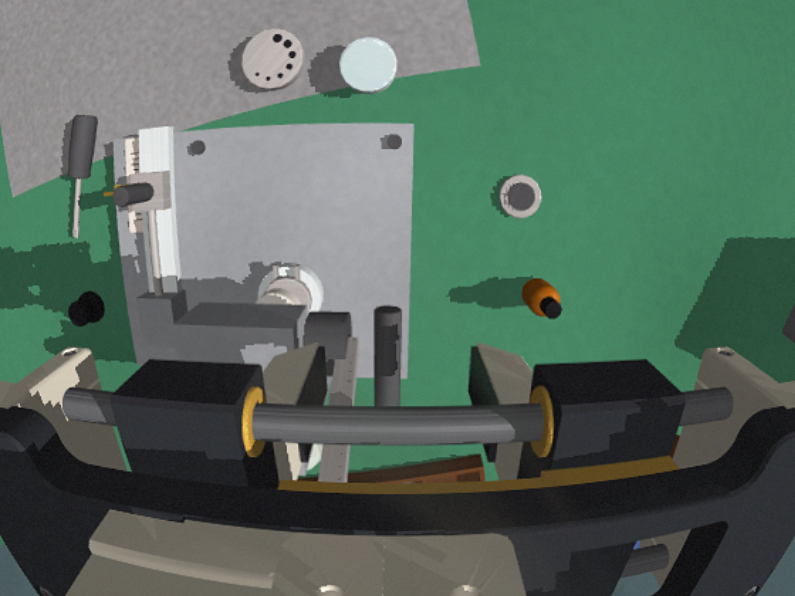

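The peg lies between the jaws at (387,350), so I'll descend and grip gently.

```bash
python3 -m creep '[[[0.5,-4,-25,0,-0.5,-0.7],[0,-1,-22,0,0,0],[0,0,-3,0,0,0],[0,0,0,0,0,0]]]' -0.2; python3 -m creep '[[[0,0,0,0,0,0],[0,0,0,0,0,0],[0,0,0,0,0,0],[0,0,0,0,0,0],[0,0,0,0,0,0]]]' 1 6;python3 -m creep '[[[0,0,0,0,0,0],[0,0,0,0,0,0],[0,0,0,0,0,0],[0,0,0,0,0,0],[0,0,0,0,0,0]]]'; python3 st.py 79 0 .0845 .197
```

```text
time: 6.88
tool_pos: [0.555, 0.045, 0.3547]
tool_rot: [-3.14, -0.008, 2.949]
contact_force: [0.1, -0.3, 1.3]
opening: 0.0552
time: 7.3
tool_pos: [0.555, 0.0433, 0.358]
tool_rot: [-3.14, -0.005, 2.946]
contact_force: [0.3, -0.2, 0.5]
opening: 0.0265
time: 7.72
tool_pos: [0.5553, 0.0473, 0.3602]
tool_rot: [3.133, -0.001, 2.947]
contact_force: [0.8, -0.9, -0.7]
opening: 0.0117
t 7.7167 grasp press [-0.0026  0.0844  0.2012] tcp [0.5553 0.0473 0.3602] turn needed [-0.4826  0.0383  0.1451] F [ 0.769  -0.8965 -0.6725] op 0.011700351766902022 q6 -1.4342866930594083
to go mm [ 2.7314  0.966  -4.2177]
```

```bash
python3 -m creep '[[[-0.5,-2.6,19,0,0,0],[-1.4,-7.3,18,0,0,0],[-2.3,-11.8,15.5,0,0,0]]]'; python3 st.py 79
```

```text
time: 7.97
tool_pos: [0.5511, 0.025, 0.41]
tool_rot: [3.137, -0.007, 2.949]
contact_force: [1.7, -2.2, -4.9]
opening: 0.0118
t 7.9667 grasp press [-0.0035  0.0611  0.251 ] tcp [0.5511 0.025  0.41  ] turn needed [-0.3217 -0.3378  0.0633] F [ 1.726  -2.1876 -4.8528] op 0.011759693447286059 q6 -1.473898581631748
```

```bash
python3 -m creep '[[[-3,-15,12,0,0,0],[-3.5,-18,7.5,0,0,0],[-3.7,-19,2.6,0,0,0]]]'; python3 st.py 79;python3 -m creep '[[[-3.7,-19,-2.6,0,0,0],[-3.5,-18,-7.4,0,0,0]]]'; python3 st.py 79
```

```text
time: 8.22
tool_pos: [0.5404, -0.0276, 0.435]
tool_rot: [3.136, -0.005, 2.951]
contact_force: [1.9, -0.2, -8.1]
opening: 0.0116
t 8.2167 grasp press [-0.0036  0.0076  0.276 ] tcp [ 0.5404 -0.0276  0.435 ] turn needed [-0.3775 -0.2389 -0.0642] F [ 1.9066 -0.249  -8.0745] op 0.011574894167198044 q6 -1.5752456516909117
time: 8.38
tool_pos: [0.5326, -0.0655, 0.4268]
tool_rot: [3.134, -0.003, 2.951]
contact_force: [0.5, 16.7, 7.8]
opening: 0.0155
t 8.3833 grasp press [-0.0038 -0.0308  0.2678] tcp [ 0.5326 -0.0655  0.4268] turn needed [-0.4784 -0.1033 -0.0963] F [ 0.4947 16.6778  7.816 ] op 0.015500664204381747 q6 -1.6495629109235657
```

```bash
python3 -m creep '[[[0.5,3,0,0,0,0],[0,0,0,0,0,0],[0,0,0,0,0,0],[0,0,0,0,0,0]]]' -0.2; python3 -m creep '[[[0,0,25,0,0,0],[0,0,35,0,0,0],[0,0,30,0,0,0],[0,0,0,0,0,0]]]'; python3 st.py 79; python3 -c "
from h import *
a=snap('scene','s5')[115:265,150:350];b=snap('top','t5')[165:315,220:400]
cv2.imwrite('pics/st5.png',np.hstack([cv2.resize(a,(400,300)),cv2.resize(b,(360,300))]))"
```

```text
time: 8.72
tool_pos: [0.5326, -0.0639, 0.427]
tool_rot: [3.134, -0.004, 2.947]
contact_force: [1.2, -0.0, -0.5]
opening: 0.0421
time: 9.05
tool_pos: [0.5324, -0.0603, 0.5194]
tool_rot: [3.134, -0.009, 2.951]
contact_force: [1.2, 0.1, 0.0]
opening: 0.055
t 9.05 grasp press [-0.0058 -0.0258  0.3604] tcp [ 0.5324 -0.0603  0.5194] turn needed [-0.5051 -0.4043 -0.0863] F [1.1875 0.1226 0.0305] op 0.054968260948518234 q6 -1.637932213087268
```

View pics/st5.png

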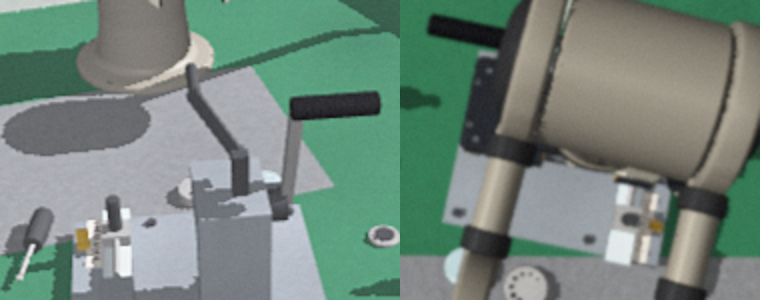

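The left view shows the catch flipped over to the -y side, peg at (192,70), with the lever free and its grip at (335,105). The slide is still level with the flag. On to the lever.

```bash
python3 -m creep '[[[8,8,0,0,0,-6.9],[8,8,0,0,0,-6.9],[8,8,0,0,0,-6.9],[8,8,0,0,0,-6.9],[8,8,0,0,0,-6.9]]]'; python3 -m creep '[[[8,8,0,0,0,-6.9],[8,8,0,0,0,-6.9],[8,8,0,0,0,-6.9],[8,8,0,0,0,-6.9],[8,8,0,0,0,-6.9]]]'; python3 st.py -11 .082 .0925 .271
```

```text
time: 9.57
tool_pos: [0.5728, -0.0177, 0.5086]
tool_rot: [3.139, -0.024, 2.33]
contact_force: [-0.6, -0.7, 0.4]
opening: 0.0553
time: 9.98
tool_pos: [0.615, 0.027, 0.4995]
tool_rot: [-3.131, -0.03, 1.705]
contact_force: [-0.1, -0.3, -0.4]
opening: 0.0546
t 9.9833 grasp press [0.0569 0.0785 0.3406] tcp [0.615  0.027  0.4995] turn needed [ -1.7618  -0.5489 -18.6851] F [-0.1003 -0.2967 -0.3862] op 0.05458509534904199 q6 -0.21982269411778566
to go mm [ 25.0554  13.4616 -69.492 ]
```

```bash
python3 -m creep '[[[8.3,4.5,0,-0.6,-0.2,-6.2],[8.3,4.5,0,-0.6,-0.2,-6.2],[8.3,4.5,0,-0.6,-0.2,-6.2],[0,0,0,0,0,0]]]';  python3 st.py -11 .082 .0925 .271
```

```text
time: 10.32
tool_pos: [0.6422, 0.045, 0.4912]
tool_rot: [-3.131, 0.002, 1.362]
contact_force: [-0.6, 0.8, -0.5]
opening: 0.0552
t 10.3167 grasp press [0.0816 0.0971 0.3322] tcp [0.6422 0.045  0.4912] turn needed [ 0.0046 -0.5982  0.9404] F [-0.5804  0.8139 -0.4741] op 0.05516053111961819 q6 0.15949106701768861
to go mm [ -2.1623  -4.5512 -61.177 ]
```

```bash
python3 -m creep '[[[-1.5,-4,-22,0,-0.5,0.9],[0,0,-22,0,0,0],[0,0,-18,0,0,0],[0,0,0,0,0,0]]]';  python3 st.py -11 .082 .0925 .271
```

```text
time: 10.65
tool_pos: [0.6393, 0.0425, 0.4225]
tool_rot: [-3.134, 0.001, 1.395]
contact_force: [-0.9, 0.5, -1.3]
opening: 0.0552
t 10.65 grasp press [0.0796 0.0942 0.2635] tcp [0.6393 0.0425 0.4225] turn needed [-0.0375 -0.4542 -0.9428] F [-0.8521  0.4653 -1.2817] op 0.055214462371894917 q6 0.12231914862497148
to go mm [ 0.7262 -2.0383  7.5479]
```

```bash
python3 -m creep '[[[0,-1,5,0,-0.4,0],[0,0,0,0,0,0],[0,0,0,0,0,0],[0,0,0,0,0,0],[0,0,0,0,0,0]]]' 1 20;python3 -m creep '[[[0,0,0,0,0,0],[0,0,0,0,0,0],[0,0,0,0,0,0]]]';  python3 st.py -11 .082 .0925 .271
```

```text
time: 11.07
tool_pos: [0.6388, 0.0414, 0.43]
tool_rot: [3.142, -0.001, 1.402]
contact_force: [0.6, -0.5, -0.8]
opening: 0.0266
time: 11.32
tool_pos: [0.6388, 0.0414, 0.4306]
tool_rot: [3.14, -0.001, 1.402]
contact_force: [-0.6, 0.4, -2.4]
opening: 0.0214
t 11.3167 grasp press [0.0808 0.0934 0.2716] tcp [0.6388 0.0414 0.4306] turn needed [-0.0521  0.08   -1.3068] F [-0.5824  0.4237 -2.4291] op 0.02142683139895849 q6 0.11393444534866085
to go mm [ 1.2089 -0.9407 -0.6283]
```

```bash
python3 -m creep '[[[-21.2,4.1,6,0,0,0],[-21.9,4.3,2.8,0,0,0],[-22,4.3,-0.6,0,0,0]]]'; python3 st.py -11 -.0077 .0925 .279
```

```text
time: 11.57
tool_pos: [0.5782, 0.0528, 0.4422]
tool_rot: [3.117, -0.004, 1.399]
contact_force: [6.8, -0.3, 2.0]
opening: 0.0212
t 11.5667 grasp press [0.0228 0.0935 0.2833] tcp [0.5782 0.0528 0.4422] turn needed [ 0.0297  1.4314 -1.1621] F [ 6.7905 -0.2594  1.9888] op 0.02123221105068679 q6 0.13039762560420454
to go mm [-26.2017   4.8193  -4.2443]
```

```bash
python3 -m creep '[[[-16,3,-4,0,0,0],[-17,3.2,-5,0,0,0],[-21,4.1,-7.5,0,0,0]]]'; python3 st.py -11 -.049 .0925 .2579
```

```text
time: 11.82
tool_pos: [0.5259, 0.0626, 0.4342]
tool_rot: [3.083, -0.008, 1.398]
contact_force: [9.2, -1.3, 0.1]
opening: 0.0215
t 11.8167 grasp press [-0.0251  0.0939  0.2755] tcp [0.5259 0.0626 0.4342] turn needed [ 0.1616  3.366  -1.0898] F [ 9.1838 -1.284   0.1213] op 0.021468626911643675 q6 0.14711560572572965
to go mm [-14.4211   2.8217 -17.3433]
```

```bash
python3 -m creep '[[[-13,2.5,-7.5,0,0,0],[-13,2.5,-8,0,0,0],[-11,2,-8.5,0,0,0]]]'; python3 st.py -11 -.067 .0925 .2447
```

```text
time: 12.07
tool_pos: [0.4905, 0.0692, 0.4183]
tool_rot: [3.049, -0.011, 1.398]
contact_force: [7.6, -2.3, 6.2]
opening: 0.0213
t 12.0667 grasp press [-0.0557  0.0943  0.26  ] tcp [0.4905 0.0692 0.4183] turn needed [ 0.3184  5.3166 -1.05  ] F [ 7.5708 -2.296   6.1689] op 0.02130666045098522 q6 0.1612037089519261
to go mm [  3.305   -0.3276 -14.5682]
```

```bash
python3 -m creep '[[[-9,1.7,-8,0,0,0],[-8,1.5,-8,0,0,0],[-3,0.5,-2,0,0,0]]]'; python3 st.py -11 -.067 .0925 .2447
```

```text
time: 12.32
tool_pos: [0.4735, 0.0721, 0.4083]
tool_rot: [3.015, -0.014, 1.398]
contact_force: [16.0, -2.7, -8.5]
opening: 0.0213
t 12.3167 grasp press [-0.0675  0.0944  0.2506] tcp [0.4735 0.0721 0.4083] turn needed [ 0.5289  7.2891 -1.0455] F [15.9976 -2.6525 -8.4684] op 0.021267544179572336 q6 0.16987269213305192
to go mm [20.3205 -3.2143 -4.5735]
```

```bash
python3 -m creep '[[[-2,0.4,-1.5,0,0,0],[-2,0.4,-1.5,0,0,0],[-2,0.4,-1.5,0,0,0],[-2,0.4,-1.5,0,0,0],[-2,0.4,-1.5,0,0,0]]]'; python3 st.py -11; python3 -m creep '[[[-1.5,0.3,-1,0,0,0],[-1.5,0.3,-1,0,0,0],[-1.5,0.3,-1,0,0,0],[-1.5,0.3,-1,0,0,0],[-1.5,0.3,-1,0,0,0]]]'; python3 st.py -11; python3 -c "
from h import *
a=snap('scene','s6')[115:265,150:350]
cv2.imwrite('pics/s6c.png',cv2.resize(a,(800,600),interpolation=cv2.INTER_CUBIC))"
```

```text
time: 12.73
tool_pos: [0.4699, 0.0723, 0.4088]
tool_rot: [2.976, -0.017, 1.397]
contact_force: [7.8, -0.9, 0.6]
opening: 0.0216
t 12.7333 grasp press [-0.065   0.0944  0.252 ] tcp [0.4699 0.0723 0.4088] turn needed [ 0.7756  9.5037 -0.9524] F [ 7.8396 -0.9449  0.6272] op 0.021558915765535754 q6 0.17523848337405568
time: 13.15
tool_pos: [0.4688, 0.072, 0.4103]
tool_rot: [2.943, -0.019, 1.396]
contact_force: [9.1, -2.0, -1.1]
opening: 0.0216
t 13.15 grasp press [-0.0609  0.0944  0.2544] tcp [0.4688 0.072  0.4103] turn needed [ 0.9848 11.3847 -0.8521] F [ 9.1031 -1.9631 -1.0714] op 0.02160483777715409 q6 0.17949376554668386
```

View pics/s6c.png

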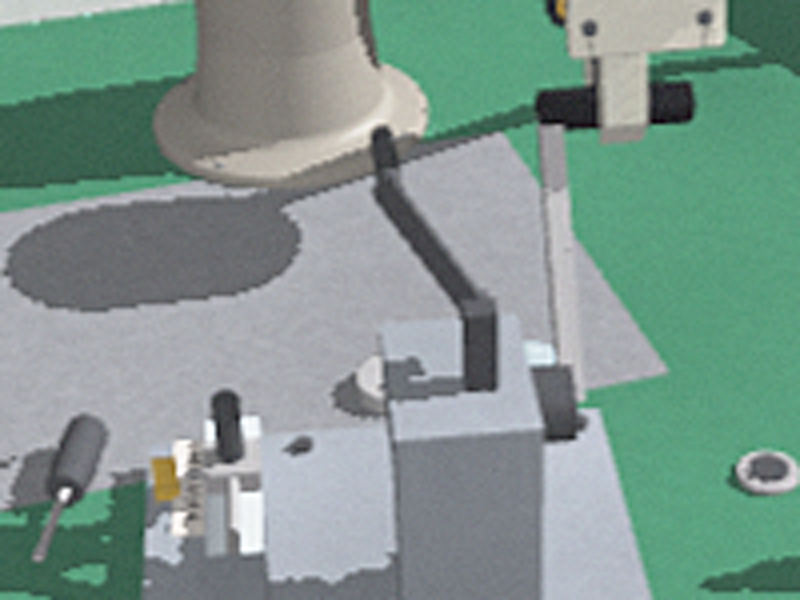

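The lever is forward and held, with the grip at (615,103). The catch is over and the pointer is level with the flag. The tool is tilting slowly and giving ground, so I'll add turn and push.

```bash
python3 -m creep '[[[-2,0.4,-2,0,2,0],[-2,0.4,-2,0,2,0],[-1,0.4,-2,0,2,0],[-1,0.2,-2,0,2,0]]]'; python3 st.py -11;python3 -m creep '[[[-1,0.2,-2,0,2,0],[-1,0.2,-2,0,1.5,0],[-1,0.2,-2,0,1.5,0],[-1,0.2,-2,0,1.5,0]]]'; python3 st.py -11
```

```text
time: 13.53
tool_pos: [0.4754, 0.0731, 0.4081]
tool_rot: [3.03, -0.006, 1.393]
contact_force: [22.7, -1.0, -0.6]
opening: 0.0213
t 13.5333 grasp press [-0.0681  0.0943  0.2501] tcp [0.4754 0.0731 0.4081] turn needed [ 0.8226  6.3738 -0.797 ] F [22.6534 -1.0499 -0.56  ] op 0.021328862620228282 q6 0.18049937907048297
time: 13.87
tool_pos: [0.4849, 0.073, 0.4095]
tool_rot: [3.086, 0.003, 1.392]
contact_force: [16.1, -0.5, -2.1]
opening: 0.0214
t 13.8667 grasp press [-0.0677  0.0945  0.2507] tcp [0.4849 0.073  0.4095] turn needed [ 0.7739  3.0822 -0.7339] F [16.0545 -0.5284 -2.1107] op 0.021426053118405085 q6 0.1806887150367175
```

```bash
python3 -m creep '[[[-3,0.5,-2,0,1.2,0],[-3,0.5,-2,0,1.2,0],[-3,0.5,-2,0,1.2,0]]]'; python3 st.py -11;python3 -c "
from h import *
for i in range(20): viewer.read_camera('scene')
a=wsnap('w6')"; python3 st.py -11; python3 -c "
from h import *
b=snap('scene','s7')[115:265,150:350]
cv2.imwrite('pics/fin.png',np.hstack([cv2.resize(cv2.imread('pics/w6.png'),(400,300)),cv2.resize(b,(400,300))]))"
```

```text
time: 14.12
tool_pos: [0.4872, 0.0733, 0.4098]
tool_rot: [3.101, 0.007, 1.39]
contact_force: [21.1, -0.8, -5.9]
opening: 0.0213
t 14.1167 grasp press [-0.0677  0.0945  0.251 ] tcp [0.4872 0.0733 0.4098] turn needed [ 0.8369  2.2368 -0.6576] F [21.1022 -0.8218 -5.8693] op 0.02134246699505249 q6 0.18313951270256443
t 15.1667 grasp press [-0.0677  0.0945  0.251 ] tcp [0.4872 0.0732 0.4098] turn needed [ 0.8354  2.2521 -0.6565] F [21.0834 -0.8181 -6.9975] op 0.021550307521639753 q6 0.1830914155212604
```

View pics/fin.png

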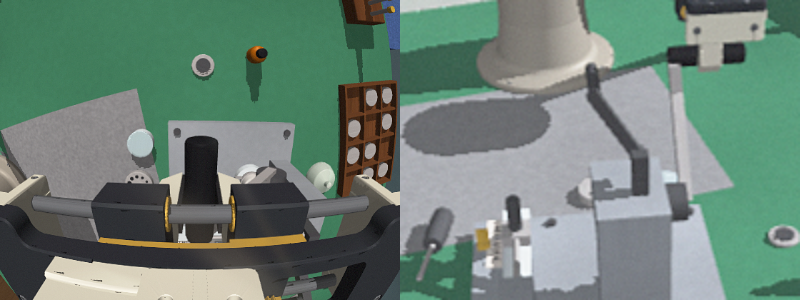

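The hold stayed stable for 1 s at 21 N on the stop. The wrist view shows the grip bar between the fingers at (200,170); the scene view shows the lever forward, the catch over, the slide at the flag and the bystanders undisturbed. I'll hand in now.

```bash
python3 -c "
from h import *
print(robot.hand_in())"; python3 st.py -11
```

```text
the job is handed in; nothing more can be done
None
the job is handed in; nothing more can be done
```

I set the slide, flipped the catch and pulled the lever to its stop. I handed in at about 15 s of robot time with the gripper still holding the lever; no verdict was reported.

- **Slide:** I pulled it out about 25 mm and let go. The wrist camera then put the pointer about 1.3 mm short of the flag (limit 4 mm). I did not measure it again after that, but it still looked level with the flag in the last scene picture.
- **Catch:** it was swung over to its stop at about 2.1 rad and released. The last picture shows it still over.
- **Lever:** in a 1 s check before handing in, the fingers held steady, pressing with about 21 N, and the arm did not move. I estimate the lever at about 1.05 rad from the arm's position; I had no direct joint reading.
- **One slip, corrected:** just after first reaching the stop, the tool tilted slowly and the lever eased back to roughly 1.0 rad. I pushed and turned it back onto the stop before handing in.
- **Other things on the bench:** none looked moved in the pictures, but I did not measure their positions again.

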